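Load and close a resin mould for turned knobs

TASK

Drop the two tall brass inserts, one each, into the two bores of the metal mould half so they sit right at the bottom. Then fit the white mould half over the two dowels, large hole on the thick dowel and small hole on the thin one, and press it fully shut against the spring ejector. Finish while still pressing the mould shut with the gripper: do not let go, and leave the other things on the bench where they are.

Things in the scene. Friction and masses are not known exactly. Their poses are not given: they have to be found in the camera images.
- mould: Lower mould half, an aluminium block fixed to the bench, 84 (x) x 140 (y) x 40 mm high; its place and yaw change. Origin: centre of the underside; z up, y along the long side. In its flat top: two bores at y = +26 and -26 mm, two steel dowels at y = +56 mm (thick) and -56 mm (thin), a dark round spring ejector in the middle.
- bore_left (a point): Centre of the mouth of the bore at the mould's +y side, in its top face (40 mm above the bench). Bore 21 mm wide, 31 mm deep, slightly chamfered, flat closed floor.
- bore_right (a point): The same for the equal bore at the mould's -y side.
- dowel_big (a point): Tip of the thick dowel: 14 mm diameter, stands 18 mm above the mould's top face, its last 4 mm tapered.
- dowel_small (a point): Tip of the thin dowel: 10 mm diameter, stands 18 mm above the mould's top face, its last 4 mm tapered.
- ejector (a joint): How far the spring ejector (14 mm steel pin in the middle of the mould's top) is pushed down, m. At 0 it stands 8 mm above the top face; at 0.008 it is level (mould shut). It pushes back with 6 N at 0 and 10 N at 0.008, so the white half (2.6 N) rises again unless pressed.
- cover: Upper mould half: loose white plastic plate 84 (x) x 140 (y) x 20 mm, about 0.26 kg, flat on the bench, right way up. Origin: centre of its underside; z up. On top in the middle a wooden grip bar 22 (x) x 60 (y) mm, from 20 to 48 mm above the underside. Through holes: large at y = +56 mm, small at y = -56 mm. Its yaw is within 50 degrees of the mould's.
- hole_big (a point): Centre of the large dowel hole (16.5 mm wide) at the underside of the white half.
- hole_small (a point): Centre of the small dowel hole (12.5 mm wide) at the underside of the white half.
- insert_a_mid (a point): Middle of a brass insert, a plain upright cylinder 18 mm in diameter and 30 mm tall, about 50 g, standing on the bench; 15 mm from either end. At the bottom of a bore its top is 1 mm below the mould's top face, its middle 24 mm above the bench.
- insert_b_mid (a point): Middle of the other brass insert, equal to the first. Either may go into either bore.
- plug: Bystander: low wide brass disc, 30 mm diameter, 14 mm high, standing among the inserts; not to be used.
- can: Bystander: spray can, 64 mm diameter, 190 mm tall, upright; origin under its centre.
- stopper: Bystander: small turned dark wooden knob, 40 mm diameter, 48 mm tall.
- bowl: Bystander: wooden bowl, 110 mm wide, 45 mm tall.
- gouge: Bystander: turning gouge lying on the bench, 370 mm long, handle 28 mm thick; origin in the middle of the handle, blade along its x.
- sanding_block: Bystander: cork block 50 x 90 x 30 mm lying near the robot.

How it is judged:
By the outcome, as a careful person would: the job done as asked, in the order asked, and still so for the second after the job is handed in, while the arm keeps its last pose, push and grip.
It also fails if it takes over 70 s, if anything falls off the work surface, if the arm or the gripper's body presses on something with over 40 N, if the wrist force passes 120 N, or if a joint passes its speed limit or range.

ROBOT

A 6-joint arm with a two-finger parallel gripper is mounted at the origin on the work surface. World frame = base frame: x ahead of the robot, y to its left, z up, the work surface at z = 0. Lengths are in m, angles in rad, forces in N, time in s.
With the tool pointing down it reaches from about 0.35 to 0.975 m from the base axis. Payload 4.9 kg.
Tool frame: the origin (TCP) lies midway between the tips of the shut fingers; the grasp point (between the pads) lies 19 mm behind it (ctrl.tcp_to_grasp is the distance from the TCP to the grasp point, in m); z points along the fingers, y is the line along which they close (so a half turn about z gives the same grasp; the last joint's range is limited). The gripper opens to 85 mm and grips with 20 to 120 N. Pads are 22 mm wide; open, the fingers measure 114 mm over their backs; the gripper's body (76 mm by 85 mm) begins 54 mm behind the grasp point. The pads swing forward as they close: fully open they stand 13 mm farther back than shut.
Start: joints at [1.019, 0.053, 1.613, -0, 1.476, -0.119], TCP at [0.262, 0.567, 0.231] pointing down, gripper open.
Joint ranges: [-3.01, 3.01], [-1.01, 2.22], [0.06, 2.58], [-1.02, 4.17], [0.09, 2.62], [-3.14, 3.14]. Speed limits (rad/s): [2.57, 2.57, 3.14, 3.14, 3.14, 3.14].

INTERFACE

Orientations are given as a rotation vector (axis times angle).
In Python, from station import ctrl gives the robot as it stands.
- The arm moves only by the tool hand_motion, called after "Emit:" by a JSON object that holds its "fn" and its "kwargs", one argument or row to a line. Schema: {"type":"object","properties":{"segments":{"type":"object","properties":{"plan":{"type":"array","items":{"type":"array","items":{"type":"number"},"minItems":7,"maxItems":7},"minItems":1,"maxItems":20}},"additionalProperties":false,"required":["plan"]},"clamp_n":{"type":"number"},"only":{"type":"string"},"quiet":{"type":"boolean"},"lines":{"type":"string"}},"required":["segments"],"additionalProperties":false}. segments is an object whose key "plan" holds a list of rows, 1 to 20 of them, each of 7 numbers: the finger opening in m, then dx, dy, dz in a scale on which 1.0 is 500 mm, then a rotation vector rx, ry, rz in a scale on which 1.0 is 2 pi rad; each row is the pose to reach, as a shift and turn from the pose commanded when the call began, along the tool's axes at that moment; what a row does not reach only later rows make up. A row lasts 1/12 s, in which the tool goes at most 0.0417 m and 0.125 rad, less where a joint would pass 70% of its speed; a pose out of reach is approached as far as the arm can. The fingers move at their own pace and stop on an object; clamp_n is the grip in N (left out, the last holds). Time passes only in rows, so rows that do not move let the fingers close. The tool returns the time, the measured TCP pose, the force, the opening and the grip force at its end. only (a regular expression) keeps the lines of the reply that match it, lines (a string "A,B") keeps lines A to B, and quiet returns only ok. No shift or turn number may pass 1 either way. Input that does not fit is refused with a message, and nothing moves.
- ctrl.get_obs(): the state, without advancing time (a new reading comes with each control period).
- ctrl.get_image(name): name is "scene" or "top" or "wrist"; returns the picture (400x640x3 uint8, red, green, blue); there is no depth.
- ctrl.camera_params(name): a dict with "fx", "fy", "cx", "cy" (pixels), "T" (4x4, takes a point from camera to world coordinates); the wrist camera has in their place "tool_from_camera" (4x4, takes a point from camera to tool coordinates, whose origin is the TCP and whose axes are the flange's). Camera axes: x right, y down, z forward; pixel columns grow to the right and rows downward; lengths in m; the calibration is good to about 2 mm. A picture is of the moment at which its call begins: read the wrist's pose just before it. camera_params takes no time and is no camera call.
- ctrl.finish_job(): hands the job in; it is judged then, once.
The state is a dict: "t": time; "q": joint angles; "dq": joint speeds; "effort": joint torques, N m; "tool_pos": TCP position; "tool_rot": TCP orientation; "contact_force": force on the tool from outside, world axes, zero at the start; "wrist_torque": the same for the moment, N m; "opening": finger opening in m; "grip_force": force on a finger pad.
Only numpy, scipy, OpenCV 4.12 (cv2) and the standard library are available. Lean on these libraries where they do the work, as an engineer would, in place of code of your own. Each camera call takes 0.05 s, during which the arm holds its last target. There are 200 camera calls.

## Working session

There is one attempt and no reset: what is moved stays moved. The work goes in short steps, Python scripts to look and compute and a tool call to move; the robot and the scene stay as the last step left them, time stands still between calls to the robot, and variables do not carry over. Pictures are saved under pics/ and viewed, at most 10 in all, crops included, and the job is handed in when it is done.

```bash
ls; mkdir -p pics; python3 - <<'E'
from station import ctrl
import cv2,numpy as np
np.set_printoptions(precision=4,suppress=True)
print(ctrl.get_obs(),ctrl.tcp_to_grasp)
for n in("scene","top","wrist"):
    print(n,ctrl.camera_params(n)); cv2.imwrite(f"pics/{n}0.png",ctrl.get_image(n)[...,::-1])
E
```

```text
pics
station.py
{'t': 0.0, 'q': array([ 1.019 ,  0.0533,  1.6143, -0.    ,  1.476 , -0.119 ]), 'dq': array([-0.001 ,  0.0003,  0.0014,  0.0031,  0.0001, -0.0009]), 'effort': array([  0.0024, -39.365 , -37.0192,   0.0001,   0.0068,   0.    ]), 'tool_pos': array([0.2618, 0.5668, 0.2301]), 'tool_rot': array([-0.6744, -3.0677,  0.003 ]), 'contact_force': array([0.8469, 0.6086, 0.6006]), 'wrist_torque': array([ 0.0635, -0.02  , -0.0031]), 'grip_force': 0.0, 'opening': 0.08545574484412759} 0.0187
scene {'fx': 445.2934399178819, 'fy': 445.2934399178819, 'cx': 319.7844824320753, 'cy': 206.20533125364145, 'T': array([[-0.5535,  0.4642, -0.6915,  1.3613],
       [ 0.8325,  0.2852, -0.475 ,  0.5375],
       [-0.0233, -0.8386, -0.5443,  0.6862],
       [ 0.    ,  0.    ,  0.    ,  1.    ]])}
top {'fx': 471.0998743492478, 'fy': 471.0998743492478, 'cx': 312.9145006332263, 'cy': 192.5192185995392, 'T': array([[ 0.0058, -0.9848,  0.1735,  0.3899],
       [-0.9999, -0.0079, -0.0114,  0.0155],
       [ 0.0126, -0.1734, -0.9848,  1.13  ],
       [ 0.    ,  0.    ,  0.    ,  1.    ]])}
wrist {'fx': 355.14745663124086, 'fy': 355.14745663124086, 'cx': 317.39200578571746, 'cy': 198.85637872610982, 'tool_from_camera': array([[-0.0005, -0.9639, -0.2664,  0.0676],
       [ 1.    , -0.0004, -0.0005,  0.0002],
       [ 0.0004, -0.2664,  0.9639, -0.1423],
       [ 0.    ,  0.    ,  0.    ,  1.    ]])}
```

View pics/top0.png

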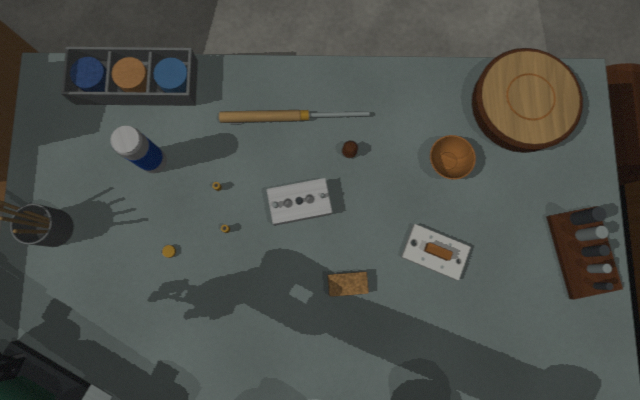

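View pics/scene0.png

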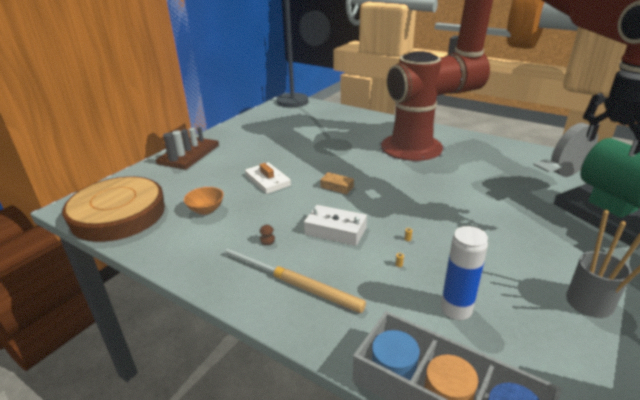

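The top view shows the mould near (299,201), with inserts at (216,186) and (225,228) and the plug at (168,252). The white cover is near (437,251), with its large hole on the left at (414,242). The scene view agrees. Next I'll get coarse positions.

```bash
cat > h.py <<'E'
from station import ctrl
import cv2,numpy as np
from scipy.spatial.transform import Rotation as R
np.set_printoptions(precision=4,suppress=True)
def tool():
    o=ctrl.get_obs(); T=np.eye(4); T[:3,:3]=R.from_rotvec(o["tool_rot"]).as_matrix(); T[:3,3]=o["tool_pos"]; return T
def cam(n):
    p=ctrl.camera_params(n); return p,(tool()@p["tool_from_camera"] if n=="wrist" else p["T"])
def ray(p,T,uv,z):
    d=T[:3,:3]@[(uv[0]-p["cx"])/p["fx"],(uv[1]-p["cy"])/p["fy"],1]; o=T[:3,3]
    return o+d*(z-o[2])/d[2]
def proj(p,T,X):
    c=np.linalg.inv(T)@np.r_[X,1]; return np.array([p["fx"]*c[0]/c[2]+p["cx"],p["fy"]*c[1]/c[2]+p["cy"]])
def blobs(m,amin=15):
    n,l,s,c=cv2.connectedComponentsWithStats(m.astype(np.uint8)); return [(c[i],s[i,4],s[i,:4],l==i) for i in range(1,n) if s[i,4]>=amin]
def inrel(X,yaw=None):
    "target TCP X (world) -> shift in tool axes; yaw = wanted direction angle (deg) of tool y, mod 180"
    T=tool(); d=T[:3,:3].T@(np.asarray(X)-T[:3,3]); r=0
    if yaw is not None:
        a=np.degrees(np.arctan2(T[1,1],T[0,1])); r=-((yaw-a+90)%180-90)
    return d,np.radians(r)
E
python3 - <<'E'
from h import *
im=cv2.imread("pics/top0.png");hsv=cv2.cvtColor(im,cv2.COLOR_BGR2HSV);p,T=cam("top")
br=(hsv[...,0]>12)&(hsv[...,0]<30)&(hsv[...,1]>150)&(hsv[...,2]>80)
for c,a,s,_ in blobs(br):
    if 150<c[0]<240 and c[1]>160: print("brass",c,a,s,ray(p,T,c,.02))
w=(hsv[...,1]<45)&(hsv[...,2]>125)
for c,a,s,m in blobs(w,300):
    if 250<c[0]<480 and 160<c[1]<300:
        r=cv2.minAreaRect(np.argwhere(m)[:,::-1].astype(np.float32)); b=[ray(p,T,q,.03)[:2] for q in cv2.boxPoints(r)]
        print("white",c,a,r,ray(p,T,r[0],.03),b)
cv2.imwrite("pics/crop1.png",cv2.resize(im[160:300,150:490],None,fx=2.3,fy=2.3,interpolation=cv2.INTER_CUBIC))
E
```

```text
brass [216.9444 186.2222] 18 [213 183   7   6] [0.599  0.2323 0.02  ]
brass [225.3478 228.1739] 23 [222 225   7   7] [0.4986 0.2084 0.02  ]
brass [168.5676 250.8649] 111 [163 245  12  12] [0.4446 0.3386 0.02  ]
white [298.9099 200.4405] 1698 ((298.5142517089844, 200.44967651367188), (34.84962844848633, 59.03386306762695), 79.2156982421875) [0.5644 0.0367 0.03  ] [array([0.5917, 0.1135]), array([ 0.6196, -0.0241]), array([ 0.5374, -0.0396]), array([0.5103, 0.0963])]
white [434.8648 252.1011] 1553 ((436.14404296875, 251.64883422851562), (61.203468322753906, 35.20384979248047), 22.30620574951172) [ 0.4463 -0.2849  0.03  ] [array([ 0.435 , -0.2029]), array([ 0.5111, -0.2365]), array([ 0.4577, -0.3672]), array([ 0.3827, -0.3324])]
```

View pics/crop1.png

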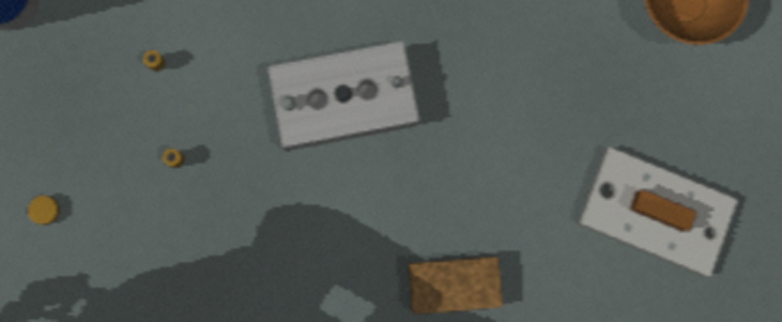

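The thick dowel is on the left, so mould +y points roughly along world +y (yaw about 11°, against about -22° for the cover). I'll go over insert A and take a close view with the wrist camera.

```bash
python3 - <<'E'
from h import *
print(inrel([.599,.2323,.13],11.4), tool()[:3,:3])
E
```

```text
(array([-0.4464, -0.1623,  0.1005]), np.float64(0.93905784039352)) [[-0.9078  0.4194 -0.0008]
 [ 0.4194  0.9078 -0.0014]
 [ 0.0002 -0.0016 -1.    ]]
```

Careful with the scale: shifts go in shares of 500 mm and turns go in shares of 2 pi rad. That gives: -0.446 m / 0.5 = -0.892, -0.162 m / 0.5 = -0.324, 0.939 rad / 6.2832 = 0.1494.

Emit:
{"fn": "hand_motion", "kwargs": {
  "segments": {"plan": [[0.085,-0.892,-0.324,0,0,0,0.1494],[0.085,-0.892,-0.324,0,0,0,0.1494],[0.085,-0.892,-0.324,0,0,0,0.1494],[0.085,-0.892,-0.324,0,0,0,0.1494],[0.085,-0.892,-0.324,0,0,0,0.1494],[0.085,-0.892,-0.324,0,0,0,0.1494],[0.085,-0.892,-0.324,0,0,0,0.1494],[0.085,-0.892,-0.324,0,0,0,0.1494],[0.085,-0.892,-0.324,0,0,0,0.1494],[0.085,-0.892,-0.324,0.04,0,0,0.1494],[0.085,-0.892,-0.324,0.1,0,0,0.1494],[0.085,-0.892,-0.324,0.2,0,0,0.1494],[0.085,-0.892,-0.324,0.2,0,0,0.1494],[0.085,-0.892,-0.324,0.2,0,0,0.1494],[0.085,-0.892,-0.324,0.2,0,0,0.1494],[0.085,-0.892,-0.324,0.2,0,0,0.1494],[0.085,-0.892,-0.324,0.2,0,0,0.1494]]},
  "clamp_n": 30
}}

```text
t: 1.57
tool_pos: [0.6002, 0.2346, 0.1346]
tool_rot: [1.987, 2.43, 0.006]
contact_force: [0.6, 0.1, -0.1]
opening: 0.0849
grip_force: 0.0
```

```bash
cat > brass.py <<'E'
from h import *
import sys
p,T=cam("wrist"); im=ctrl.get_image("wrist")[...,::-1].copy(); cv2.imwrite(f"pics/{sys.argv[1]}.png",im)
hsv=cv2.cvtColor(im,cv2.COLOR_BGR2HSV)
br=(hsv[...,0]>12)&(hsv[...,0]<30)&(hsv[...,1]>130)&(hsv[...,2]>60)
for c,a,s,_ in blobs(br,100): print("brass",c,a,s,ray(p,T,c,.03),ray(p,T,c,.015))
print(tool())
E
python3 brass.py w1
```

```text
brass [129.2394   7.6366] 710 [103   0  49  20] [0.4605 0.3326 0.03  ] [0.4528 0.3346 0.015 ]
brass [318.29   193.0173] 462 [307 179  24  30] [0.6005 0.2384 0.03  ] [0.6013 0.2346 0.015 ]
brass [180.8138 196.687 ] 623 [163 182  35  31] [0.5041 0.2163 0.03  ] [0.4992 0.2112 0.015 ]
brass [525.5982 272.4636] 1894 [497 232  54  81] [0.769  0.2081 0.03  ] [0.7801 0.2025 0.015 ]
[[-0.199   0.98    0.0048  0.6002]
 [ 0.98    0.199   0.0014  0.2346]
 [ 0.0004  0.005  -1.      0.1347]
 [ 0.      0.      0.      1.    ]]
```

View pics/w1.png

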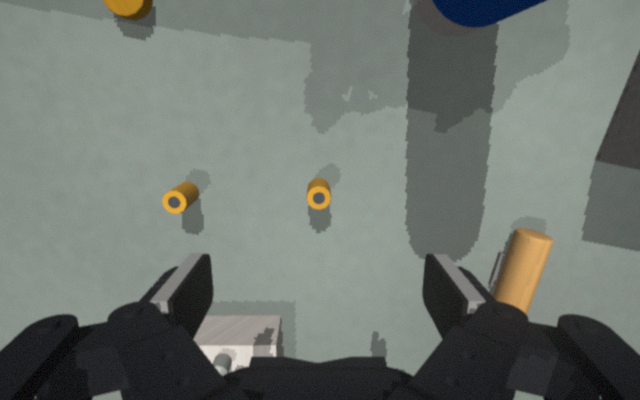

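The wrist view shows insert A's top centre at about (319,198), B's at about (175,202), and the mould's thick-dowel end at the bottom. I'll grasp A by its upper half.

```bash
python3 - <<'E'
from h import *
p,T=cam("wrist")
for uv in((319,198),(175,202)):
    X=ray(p,T,uv,.03); X[2]=.015; print(X,inrel(X,11.4))
E
```

```text
[0.6017 0.2349 0.015 ] (array([-0.0001,  0.001 ,  0.1197]), np.float64(0.0013792385831259482))
[0.5004 0.2115 0.015 ] (array([-0.0029, -0.103 ,  0.1192]), np.float64(0.0013792385831259482))
```

Scaled: 0.12 m / 0.5 = 0.24, 0.115 m / 0.5 = 0.23.

Emit:
{"fn": "hand_motion", "kwargs": {
  "segments": {"plan": [[0.085,0,0.002,0.08,0,0,0],[0.085,0,0.002,0.16,0,0,0],[0.085,0,0.002,0.2,0,0,0],[0.085,0,0.002,0.23,0,0,0],[0.085,0,0.002,0.24,0,0,0],[0.085,0,0.002,0.24,0,0,0],[0.085,0,0.002,0.24,0,0,0],[0,0,0.002,0.24,0,0,0],[0,0,0.002,0.24,0,0,0],[0,0,0.002,0.24,0,0,0],[0,0,0.002,0.24,0,0,0],[0,0,0.002,0.24,0,0,0],[0,0,0.002,0.24,0,0,0],[0,0,0.002,0.24,0,0,0]]},
  "clamp_n": 30
}}

```text
t: 2.78
tool_pos: [0.6003, 0.2335, 0.0118]
tool_rot: [1.99, 2.431, 0.001]
contact_force: [0.2, 0.4, 1.4]
opening: 0.0162
grip_force: 29.3
```

```bash
python3 - <<'E'
from h import *
print(inrel([.558,.0625,.145],11.4))
E
```

```text
(array([-0.1593, -0.0752, -0.1333]), np.float64(-2.6715789910658253e-05))
```

Scaled: -0.159 m / 0.5 = -0.318, -0.14 m / 0.5 = -0.28.

Emit:
{"fn": "hand_motion", "kwargs": {
  "segments": {"plan": [[0,0,0,-0.06,0,0,0],[0,0,0,-0.14,0,0,0],[0,-0.06,-0.04,-0.2,0,0,0],[0,-0.13,-0.06,-0.24,0,0,0],[0,-0.2,-0.09,-0.266,0,0,0],[0,-0.28,-0.13,-0.266,0,0,0],[0,-0.318,-0.15,-0.266,0,0,0],[0,-0.318,-0.15,-0.266,0,0,0],[0,-0.318,-0.15,-0.266,0,0,0],[0,-0.318,-0.15,-0.266,0,0,0]]}
}}

```text
t: 3.62
tool_pos: [0.5579, 0.063, 0.144]
tool_rot: [-1.99, -2.43, -0.0]
contact_force: [-0.6, 1.4, -0.6]
opening: 0.0166
grip_force: 29.5
```

```bash
python3 brass.py w2
```

```text
brass [605.454  187.3839] 7187 [549  39  91 261] [0.7663 0.1106 0.03  ] [0.7792 0.1095 0.015 ]
brass [317.4059 263.1574] 1976 [296 231  44  68] [0.5687 0.0083 0.03  ] [0.5701 0.0012 0.015 ]
brass [ 66.5241 299.5561] 6598 [ 30 248  82 110] [ 0.3753 -0.0635  0.03  ] [ 0.3654 -0.0748  0.015 ]
brass [105.9012 322.1235] 162 [ 98 308  16  28] [ 0.4075 -0.0785  0.03  ] [ 0.3995 -0.0906  0.015 ]
[[-0.1984  0.9801 -0.0003  0.558 ]
 [ 0.9801  0.1984  0.0004  0.0635]
 [ 0.0005 -0.0002 -1.      0.144 ]
 [ 0.      0.      0.      1.    ]]
```

View pics/w2.png

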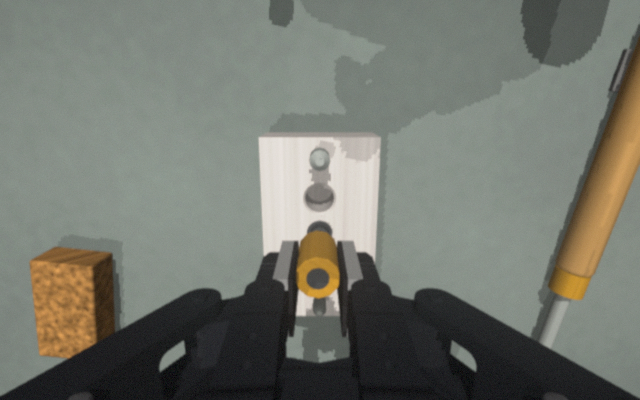

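The view shows the held insert upright (top centre about (318,278)), bore_left at (319,197) and the thick dowel at (319,158). The mould edges are at x≈260 and x≈381. Now I'll refine this numerically.

```bash
python3 - <<'E'
from h import *
p,T=cam("wrist"); im=cv2.imread("pics/w2.png"); g=cv2.cvtColor(im,cv2.COLOR_BGR2GRAY); hsv=cv2.cvtColor(im,cv2.COLOR_BGR2HSV)
print(g[197,295:345],g[178:222,319])
m=(g<150); m[:178]=0;m[216:]=0;m[:,:298]=0;m[:,342:]=0
for c,a,s,_ in blobs(m,50): print("bore",c,a,s,ray(p,T,c,.04))
# mould side edges and yaw
L=[];Rr=[]
for r in range(160,235,5):
    w=np.where(g[r]>165)[0]; w=w[(w>245)&(w<395)]; L.append(ray(p,T,(w[0]-.5,r),.04)[:2]); Rr.append(ray(p,T,(w[-1]+.5,r),.04)[:2])
for E in(L,Rr):
    vx,vy,x,y=cv2.fitLine(np.array(E,np.float32),cv2.DIST_HUBER,0,.01,.01).ravel(); print("edge",np.degrees(np.arctan2(vy,vx))%180,x,y)
print("width",np.linalg.norm(np.array(L)-Rr,axis=1)[:5])
# insert top in tool frame
br=(hsv[...,2]<95); br[:262]=0;br[295:]=0;br[:,:302]=0;br[:,335:]=0
for c,a,s,_ in blobs(br,50): print("top",c,a,s,np.linalg.inv(T)@np.r_[ray(p,T,c,T[2,3]+.018),1])
E
```

```text
[219 215 218 218 219 222 225 216 186 157 122  94  92  95 102 112 121 127
 125 123 119 123 125 124 121 118 121 121 120 120 120 120 116 109 101  94
  92  94 123 164 187 209 218 220 218 217 217 217 213 210] [154 151 151 150 143 130 126 122 120 125 122 124 123 123 123 122 121 121
 120 121 121 121 120 105  98  98 123 144 153 152 156 153 155 168 201 218
 219 217 218 217 218 203 172 121]
bore [318.9132 195.4825] 599 [305 181  29  29] [0.5585 0.0657 0.04  ]
edge 101.380196 0.51747537 0.055185545
edge 101.500275 0.60074466 0.07015389
width [0.0845 0.0848 0.0845 0.0841 0.0844]
top [317.257  278.1703] 323 [307 269  21  19] [ 0.     -0.0044 -0.0199  1.    ]
```

```bash
python3 - <<'E'
from h import *
p,T=cam("wrist"); t=tool()
ins=np.linalg.inv(t)@np.r_[ray(p,T,(317.26,278.2),t[2,3]+.018),1]
B=ray(p,T,(319.2,196),.04); b=np.linalg.inv(t)@np.r_[B,1]
print(ins,b,B,"shift",b-ins)
E
```

```text
[ 0.0014 -0.0002 -0.018   1.    ] [0.0016 0.0012 0.104  1.    ] [0.5588 0.0653 0.04  ] shift [0.0002 0.0014 0.122  0.    ]
```

Scaled: 0.101 m / 0.5 = 0.202, 0.04 m / 0.5 = 0.08.

Emit:
{"fn": "hand_motion", "kwargs": {
  "segments": {"plan": [[0,0.0004,0.0028,0.08,0,0,0],[0,0.0004,0.0028,0.15,0,0,0],[0,0.0004,0.0028,0.166,0,0,0],[0,0.0004,0.0028,0.176,0,0,0],[0,0.0004,0.0028,0.186,0,0,0],[0,0.0004,0.0028,0.196,0,0,0],[0,0.0004,0.0028,0.202,0,0,0],[0,0.0004,0.0028,0.202,0,0,0]]}
}}

```text
t: 4.33
tool_pos: [0.5603, 0.063, 0.0447]
tool_rot: [1.988, 2.43, 0.001]
contact_force: [-2.3, -4.1, 0.2]
opening: 0.0167
grip_force: 30.0
```

Scaled: -0.1 m / 0.5 = -0.2, -0.06 m / 0.5 = -0.12.

Emit:
{"fn": "hand_motion", "kwargs": {
  "segments": {"plan": [[0,0,0,0.004,0,0,0],[0.03,0,0,0.004,0,0,0],[0.045,0,0,0.004,0,0,0],[0.045,0,0,0.004,0,0,0],[0.045,0,0,0.004,0,0,0],[0.05,0,0,-0.04,0,0,0],[0.06,0,0,-0.12,0,0,0],[0.085,0,0,-0.2,0,0,0],[0.085,0,0,-0.2,0,0,0],[0.085,0,0,-0.2,0,0,0]]}
}}

```text
t: 5.17
tool_pos: [0.5619, 0.0633, 0.1475]
tool_rot: [1.986, 2.426, 0.008]
contact_force: [0.2, 0.1, -0.0]
opening: 0.0852
grip_force: 0.0
```

```bash
python3 brass.py w3;  python3 - <<'E'
from h import *
print(inrel([.5004,.2115,.13],11.4))
E
```

```text
brass [599.5031 164.831 ] 8231 [539  14 101 281] [0.7643 0.1259 0.03  ] [0.7769 0.1256 0.015 ]
brass [311.1877 193.9446] 325 [300 183  24  24] [0.5582 0.062  0.03  ] [0.5589 0.0581 0.015 ]
brass [ 60.3446 282.8699] 4504 [ 25 246  80  81] [ 0.374  -0.0504  0.03  ] [ 0.364  -0.0608  0.015 ]
[[-0.1978  0.9802  0.003   0.5601]
 [ 0.9803  0.1978  0.0002  0.0633]
 [-0.0004  0.0029 -1.      0.1447]
 [ 0.      0.      0.      1.    ]]
(array([ 0.1571, -0.0293,  0.0146]), np.float64(0.0001044243372957244))
```

View pics/w3.png

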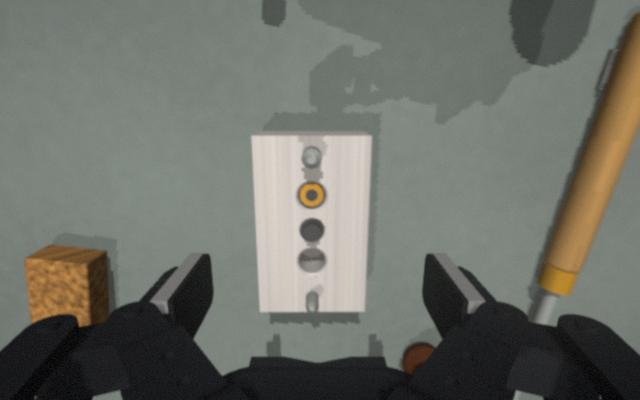

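Insert A sits in the bore (ring at (312,195)), and the empty bore is at (312,260). Next is insert B.

Scaled: 0.157 m / 0.5 = 0.314, 0.13 m / 0.5 = 0.26.

Emit:
{"fn": "hand_motion", "kwargs": {
  "segments": {"plan": [[0.085,0.08,-0.016,0,0,0,0],[0.085,0.16,-0.03,0,0,0,0],[0.085,0.24,-0.044,0,0,0,0],[0.085,0.3,-0.058,0.06,0,0,0],[0.085,0.314,-0.058,0.14,0,0,0],[0.085,0.314,-0.058,0.2,0,0,0],[0.085,0.314,-0.058,0.24,0,0,0],[0.085,0.314,-0.058,0.26,0,0,0],[0.085,0.314,-0.058,0.26,0,0,0],[0.085,0.314,-0.058,0.26,0,0,0],[0,0.314,-0.058,0.26,0,0,0],[0,0.314,-0.058,0.26,0,0,0],[0,0.314,-0.058,0.26,0,0,0],[0,0.314,-0.058,0.26,0,0,0],[0,0.314,-0.058,0.26,0,0,0],[0,0.314,-0.058,0.26,0,0,0],[0,0.314,-0.058,0.26,0,0,0]]},
  "clamp_n": 30
}}

```text
t: 6.63
tool_pos: [0.5003, 0.2115, 0.014]
tool_rot: [1.989, 2.431, 0.001]
contact_force: [0.4, -0.6, 3.2]
opening: 0.0165
grip_force: 29.3
```

```bash
python3 - <<'E'
from h import *
print(inrel([.5691,.0143,.145],11.4))
E
```

```text
(array([-0.2069,  0.0286, -0.131 ]), np.float64(-1.8276210536952454e-05))
```

Scaled: -0.207 m / 0.5 = -0.414, -0.18 m / 0.5 = -0.36.

Emit:
{"fn": "hand_motion", "kwargs": {
  "segments": {"plan": [[0,0,0,-0.06,0,0,0],[0,0,0,-0.14,0,0,0],[0,-0.06,0.01,-0.2,0,0,0],[0,-0.13,0.02,-0.24,0,0,0],[0,-0.2,0.03,-0.262,0,0,0],[0,-0.28,0.04,-0.262,0,0,0],[0,-0.36,0.0572,-0.262,0,0,0],[0,-0.414,0.0572,-0.262,0,0,0],[0,-0.414,0.0572,-0.262,0,0,0],[0,-0.414,0.0572,-0.262,0,0,0],[0,-0.414,0.0572,-0.262,0,0,0]]}
}}

```text
t: 7.55
tool_pos: [0.5683, 0.0145, 0.1438]
tool_rot: [-1.989, -2.43, 0.0]
contact_force: [-0.1, 0.2, 0.4]
opening: 0.0165
grip_force: 29.5
```

```bash
python3 brass.py w4;  python3 - <<'E'
from h import *
p,T=cam("wrist"); t=tool(); im=cv2.imread("pics/w4.png"); g=cv2.cvtColor(im,cv2.COLOR_BGR2GRAY)
print(t)
print(g[193:203:3,295:345]);print(g[175:230,319])
cv2.imwrite("pics/w4c.png",cv2.resize(im[100:320,220:420],None,fx=2.5,fy=2.5,interpolation=cv2.INTER_CUBIC))
E
```

```text
brass [608.8232 146.8848] 6927 [559  13  81 231] [0.7664 0.0907 0.03  ] [0.7787 0.0913 0.015 ]
brass [317.973 126.887] 407 [306 114  25  27] [0.5587 0.0633 0.03  ] [0.5589 0.0623 0.015 ]
brass [ 54.3066 248.1848] 7501 [ 15 192  87 118] [ 0.3758 -0.068   0.03  ] [ 0.3653 -0.0767  0.015 ]
brass [317.3912 263.7025] 1889 [296 233  44  65] [ 0.5791 -0.0405  0.03  ] [ 0.5805 -0.0476  0.015 ]
brass [ 95.9504 270.8936] 141 [ 90 256  15  30] [ 0.4082 -0.0813  0.03  ] [ 0.3997 -0.0907  0.015 ]
[[-0.1985  0.9801 -0.0009  0.5683]
 [ 0.9801  0.1985  0.0005  0.015 ]
 [ 0.0006 -0.0008 -1.      0.1438]
 [ 0.      0.      0.      1.    ]]
[[-0.1985  0.9801 -0.0009  0.5683]
 [ 0.9801  0.1985  0.0005  0.015 ]
 [ 0.0006 -0.0008 -1.      0.1438]
 [ 0.      0.      0.      1.    ]]
[[216 218 216 217 219 222 221 217 211 189 161 141 124 120 121 118 117 119
  117 118 116 120 122 119 118 120 120 120 120 119 119 117 120 122 126 140
  156 176 199 210 213 215 218 217 216 213 
[... 163 characters left out ...]
8
  113 143 169 195 210 215 219 217 216 214 213 207 206 205]
 [218 216 214 211 218 221 216 189 158 126 100  90  92 100 113 116 119 122
  118 121 117 118 115 119 118 119 115 119 117 117 116 118 114 108  98  88
   92 118 159 179 203 214 216 215 213 215 212 207 202 205]
 [218 215 214 214 220 221 213 186 157 130 100  89  87  89  93  95 102 108
  111 116 118 117 117 118 118 118 118 116 114 109 106  96  92  88  89  89
  101 123 158 183 199 212 219 216 214 213 212 207 202 205]]
[ 80  82  77  76  99 132 145 148 150 153 160 148 131 119 117 117 120 117
 118 119 120 121 117 119 118 118 118 118 114 102 103 129 144 152 149 149
 145 146 148 160 192 215 217 214 212 209 213 212 212 213 211 209 212 211
 211]
```

View pics/w4c.png

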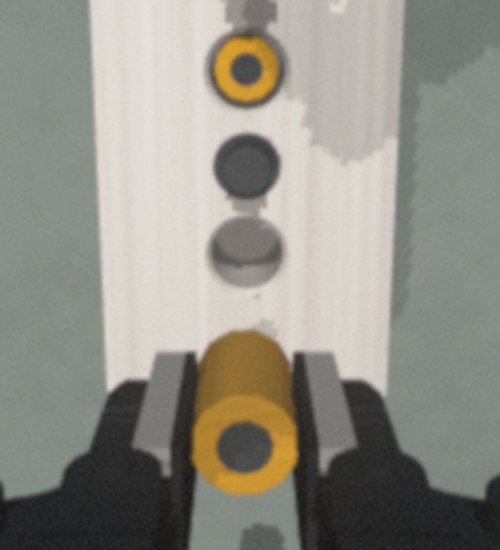

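Insert A is centred in its bore at (318,128). The free bore is at (318.5,200) and the held insert's top at (318,278.4).

```bash
python3 - <<'E'
from h import *
p,T=cam("wrist"); t=tool()
ins=np.linalg.inv(t)@np.r_[ray(p,T,(317.8,278.4),t[2,3]+.017),1]
B=ray(p,T,(318.5,200.2),.04); b=np.linalg.inv(t)@np.r_[B,1]
A=ray(p,T,(318.4,127.4),.04); E=ray(p,T,(318.6,166.8),.048)
print(ins,b,B,"shift",(b-ins)[:3]); print(A,E,(A+B)/2,np.linalg.norm(A-B),np.degrees(np.arctan2(*(A-B)[1::-1])))
E
```

```text
[ 0.0008  0.     -0.017   1.    ] [-0.0015  0.0007  0.1038  1.    ] [0.5691 0.0137 0.04  ] shift [-0.0022  0.0007  0.1208]
[0.5588 0.0642 0.04  ] [0.564 0.039 0.048] [0.564 0.039 0.04 ] 0.05149349550470342 101.54176394100075
```

Scaled: 0.101 m / 0.5 = 0.202, -0.002 m / 0.5 = -0.004.

Emit:
{"fn": "hand_motion", "kwargs": {
  "segments": {"plan": [[0,-0.004,0.0014,0.08,0,0,0],[0,-0.004,0.0014,0.15,0,0,0],[0,-0.004,0.0014,0.166,0,0,0],[0,-0.004,0.0014,0.176,0,0,0],[0,-0.004,0.0014,0.186,0,0,0],[0,-0.004,0.0014,0.196,0,0,0],[0,-0.004,0.0014,0.202,0,0,0],[0,-0.004,0.0014,0.202,0,0,0]]}
}}

```text
t: 8.27
tool_pos: [0.5705, 0.0126, 0.0439]
tool_rot: [1.989, 2.43, 0.002]
contact_force: [-0.1, -0.6, -0.6]
opening: 0.0166
grip_force: 29.6
```

Very small contact forces, so it's in the bore. I'll release, lift, and head for the cover: grip bar near (0.446,-0.285), bar axis at about 68°.

Scaled: -0.12 m / 0.5 = -0.24, -0.1 m / 0.5 = -0.2.

Emit:
{"fn": "hand_motion", "kwargs": {
  "segments": {"plan": [[0.03,0,0,0.004,0,0,0],[0.045,0,0,0.004,0,0,0],[0.045,0,0,0.004,0,0,0],[0.045,0,0,0.004,0,0,0],[0.05,0,0,-0.04,0,0,0],[0.06,0,0,-0.12,0,0,0],[0.085,0,0,-0.2,0,0,0],[0.085,0,0,-0.24,0,0,0],[0.085,0,0,-0.24,0,0,0],[0.085,0,0,-0.24,0,0,0]]}
}}

```text
t: 9.1
tool_pos: [0.5712, 0.0121, 0.1656]
tool_rot: [1.987, 2.428, 0.004]
contact_force: [-0.0, 0.4, -0.1]
opening: 0.0849
grip_force: 0.0
```

```bash
python3 brass.py w5;  python3 - <<'E'
from h import *
print(inrel([.4463,-.2849,.165],-22.2))
im=cv2.imread("pics/w5.png");cv2.imwrite("pics/w5c.png",im[80:330,200:440])
E
```

```text
brass [594.4337 110.6355] 8028 [539   0 101 230] [0.7667 0.1128 0.03  ] [0.7781 0.1146 0.015 ]
brass [313.1072 120.6319] 345 [302 109  24  24] [0.558  0.0632 0.03  ] [0.5581 0.0624 0.015 ]
brass [314.8916 188.4441] 286 [305 178  21  22] [0.5698 0.0111 0.03  ] [0.5705 0.0075 0.015 ]
brass [ 66.4899 235.7261] 6397 [ 31 183  79 109] [ 0.3747 -0.0692  0.03  ] [ 0.3649 -0.0772  0.015 ]
[[-0.1976  0.9803  0.0003  0.5698]
 [ 0.9803  0.1976 -0.      0.0123]
 [-0.0001  0.0003 -1.      0.1633]
 [ 0.      0.      0.      1.    ]]
(array([-0.2669, -0.1798, -0.0017]), np.float64(0.5864085970989711))
```

View pics/w5c.png

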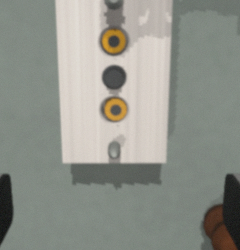

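Both inserts are seated, at crop (114,41) and (115,110). Moving over the cover.

Scaled: -0.267 m / 0.5 = -0.534, -0.18 m / 0.5 = -0.36, 0.587 rad / 6.2832 = 0.0934.

Emit:
{"fn": "hand_motion", "kwargs": {
  "segments": {"plan": [[0.085,-0.534,-0.36,0,0,0,0.0934],[0.085,-0.534,-0.36,0,0,0,0.0934],[0.085,-0.534,-0.36,0,0,0,0.0934],[0.085,-0.534,-0.36,0,0,0,0.0934],[0.085,-0.534,-0.36,0,0,0,0.0934],[0.085,-0.534,-0.36,0,0,0,0.0934],[0.085,-0.534,-0.36,0,0,0,0.0934],[0.085,-0.534,-0.36,0,0,0,0.0934],[0.085,-0.534,-0.36,0,0,0,0.0934],[0.085,-0.534,-0.36,0,0,0,0.0934],[0.085,-0.534,-0.36,0,0,0,0.0934]]}
}}

```text
t: 10.07
tool_pos: [0.4455, -0.284, 0.1613]
tool_rot: [-2.605, -1.749, 0.001]
contact_force: [0.2, -0.2, -0.1]
opening: 0.0849
grip_force: 0.0
```

```bash
python3 brass.py w6; python3 - <<'E'
from h import *
s=ctrl.get_image("scene")[...,::-1]; w=cv2.imread("pics/w6.png")
a=cv2.resize(s[195:255,290:380],(600,400),interpolation=cv2.INTER_CUBIC)
cv2.imwrite("pics/c6.png",np.vstack([np.hstack([cv2.resize(s[195:255,290:380],(300,200),interpolation=cv2.INTER_CUBIC),np.zeros((200,340,3),np.uint8)]),w]))
E
```

```text
brass [129.4426  14.2919] 1819 [92  0 88 39] [ 0.3709 -0.1173  0.03  ] [ 0.3654 -0.1115  0.015 ]
brass [601.5656 133.907 ] 10554 [549  53  91 153] [ 0.6611 -0.3255  0.03  ] [ 0.6715 -0.3311  0.015 ]
brass [322.3155 191.4594] 2057 [309 153  28  79] [ 0.4478 -0.287   0.03  ] [ 0.4466 -0.2905  0.015 ]
[[ 0.3775  0.926  -0.0019  0.4459]
 [ 0.926  -0.3775  0.0021 -0.2837]
 [ 0.0012 -0.0026 -1.      0.1617]
 [ 0.      0.      0.      1.    ]]
```

View pics/c6.png

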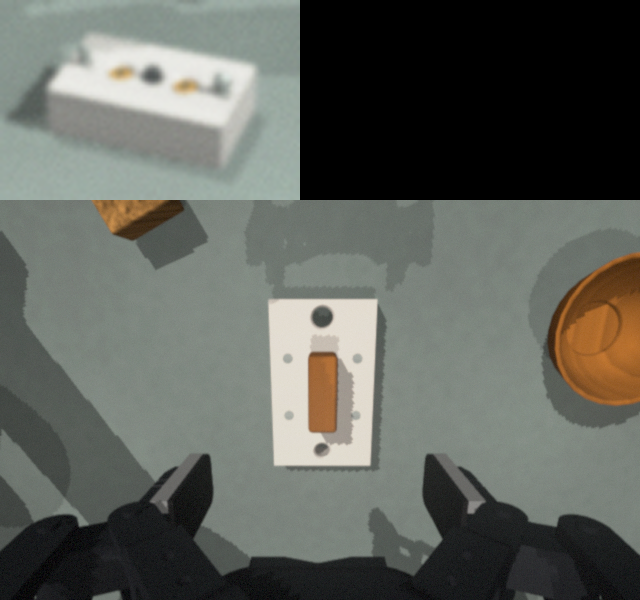

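Neither insert protrudes above the mould. In the wrist picture, the large hole is at (322,117), the small hole at (321,249) and the bar centre at about (322,192).

```bash
python3 - <<'E'
from h import *
p,T=cam("wrist"); im=cv2.imread("pics/w6.png"); g=cv2.cvtColor(im,cv2.COLOR_BGR2GRAY); hsv=cv2.cvtColor(im,cv2.COLOR_BGR2HSV)
w=(hsv[...,1]<40)&(g>190)
m=max((b for b in blobs(w,500) if 250<b[0][0]<400),key=lambda b:b[1])[3]
r=cv2.minAreaRect(np.argwhere(m)[:,::-1].astype(np.float32)); print(r)
f=cv2.morphologyEx(m.astype(np.uint8),cv2.MORPH_CLOSE,np.ones((45,45)))
cs=max(cv2.findContours(f,cv2.RETR_EXTERNAL,cv2.CHAIN_APPROX_NONE)[0],key=cv2.contourArea)
W=np.array([ray(p,T,q[0],.02)[:2] for q in cs],np.float32); print("plate",cv2.minAreaRect(W*1000))
H=[]
for y0,y1 in((100,134),(238,262)):
    d=np.zeros_like(g,bool); d[y0:y1,303:340]=g[y0:y1,303:340]<165
    b=max(blobs(d,30),key=lambda b:b[1]); x,y,ww,hh=b[2]; c=(x+ww/2-.5,y+hh/2-.5); H.append(ray(p,T,c,.02)); print(c,b[2],H[-1])
d=H[0]-H[1]; print("sep",np.linalg.norm(d),np.degrees(np.arctan2(d[1],d[0])),"mid",(H[0]+H[1])/2)
b=max((b for b in blobs((hsv[...,0]<20)&(hsv[...,1]>120)&(g>40),300) if 280<b[0][0]<360),key=lambda b:b[1]); x,y,ww,hh=b[2];print("bar",b[2],ray(p,T,(x+ww/2-.5,y+hh/2-.5),.048))
for X in((H[0]+H[1])/2,): print(inrel([X[0],X[1],.03],np.degrees(np.arctan2(d[1],d[0]))-90))
E
```

```text
((322.5, 181.5), (165.0, 107.0), 90.0)
plate ((449.0525817871094, -285.4114990234375), (139.0938262939453, 83.74606323242188), 67.78279113769531)
(np.float64(321.5), np.float64(116.0)) [311 105  22  23] [ 0.4699 -0.2327  0.02  ]
(np.float64(321.0), np.float64(249.0)) [314 243  15  13] [ 0.4276 -0.3364  0.02  ]
sep 0.11205470603764464 67.78772558520588 mid [ 0.4488 -0.2845  0.02  ]
bar [309 153  28  79] [ 0.4501 -0.283   0.048 ]
(array([-0.    ,  0.003 ,  0.1321]), np.float64(0.0012847353308679602))
```

Scaled: 0.137 m / 0.5 = 0.274, 0.13 m / 0.5 = 0.26.

Emit:
{"fn": "hand_motion", "kwargs": {
  "segments": {"plan": [[0.085,0,0.006,0.08,0,0,0],[0.085,0,0.006,0.16,0,0,0],[0.085,0,0.006,0.22,0,0,0],[0.085,0,0.006,0.26,0,0,0],[0.085,0,0.006,0.274,0,0,0],[0.085,0,0.006,0.274,0,0,0],[0.085,0,0.006,0.274,0,0,0],[0,0,0.006,0.274,0,0,0],[0,0,0.006,0.274,0,0,0],[0,0,0.006,0.274,0,0,0],[0,0,0.006,0.274,0,0,0],[0,0,0.006,0.274,0,0,0],[0,0,0.006,0.274,0,0,0],[0,0,0.006,0.274,0,0,0],[0,0,0.006,0.274,0,0,0]]},
  "clamp_n": 80
}}

```text
t: 11.42
tool_pos: [0.4495, -0.2867, 0.0272]
tool_rot: [2.607, 1.751, 0.001]
contact_force: [-0.4, 0.3, 6.2]
opening: 0.0203
grip_force: 81.4
```

```bash
python3 - <<'E'
from h import *
t=tool(); print(t,np.linalg.inv(t)@[.4488,-.2845,.02,1],inrel([.564,.039,.14],11.45))
E
```

```text
[[ 0.3784  0.9256  0.0012  0.4495]
 [ 0.9256 -0.3784 -0.001  -0.2867]
 [-0.0005  0.0015 -1.      0.0272]
 [ 0.      0.      0.      1.    ]] [ 0.0018 -0.0015  0.0072  1.    ] (array([ 0.3447, -0.0171, -0.113 ]), np.float64(-0.5879197413348662))
```

Scaled: 0.345 m / 0.5 = 0.69, -0.113 m / 0.5 = -0.226, -0.588 rad / 6.2832 = -0.0936.

Emit:
{"fn": "hand_motion", "kwargs": {
  "segments": {"plan": [[0,0,0,-0.04,0,0,0],[0,0,0,-0.12,0,0,0],[0,0,0,-0.2,0,0,0],[0,0.69,-0.034,-0.226,0,0,-0.0936],[0,0.69,-0.034,-0.226,0,0,-0.0936],[0,0.69,-0.034,-0.226,0,0,-0.0936],[0,0.69,-0.034,-0.226,0,0,-0.0936],[0,0.69,-0.034,-0.226,0,0,-0.0936],[0,0.69,-0.034,-0.226,0,0,-0.0936],[0,0.69,-0.034,-0.226,0,0,-0.0936],[0,0.69,-0.034,-0.226,0,0,-0.0936],[0,0.69,-0.034,-0.226,0,0,-0.0936],[0,0.69,-0.034,-0.226,0,0,-0.0936],[0,0.69,-0.034,-0.226,0,0,-0.0936],[0,0.69,-0.034,-0.226,0,0,-0.0936],[0,0.69,-0.034,-0.226,0,0,-0.0936]]}
}}

```text
t: 12.75
tool_pos: [0.5631, 0.0382, 0.1386]
tool_rot: [-1.99, -2.43, 0.002]
contact_force: [0.6, -0.0, -2.6]
opening: 0.0202
grip_force: 80.4
```

```bash
python3 brass.py w7
```

```text
brass [609.0002 178.5065] 6643 [558  44  82 231] [0.7663 0.0927 0.03  ] [0.7793 0.092  0.015 ]
brass [317.7283 271.5485] 7920 [289 194  58 154] [ 0.5749 -0.021   0.03  ] [ 0.5764 -0.0285  0.015 ]
brass [ 56.119  278.2616] 7309 [ 18 222  86 117] [ 0.3755 -0.067   0.03  ] [ 0.3651 -0.0772  0.015 ]
[[-0.1966  0.9805 -0.001   0.5632]
 [ 0.9805  0.1966 -0.0002  0.0382]
 [-0.     -0.001  -1.      0.1388]
 [ 0.      0.      0.      1.    ]]
```

View pics/w7.png

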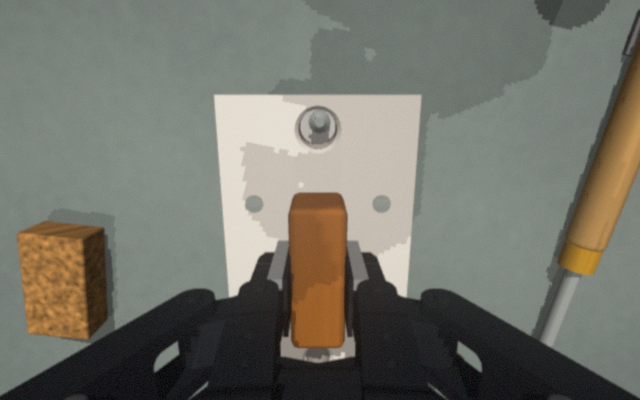

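The plate is held level. Its large hole is at about (318,127), with the thick dowel visible through it (tip near (319,117)).

```bash
python3 - <<'E'
from h import *
p,T=cam("wrist"); t=tool(); ti=np.linalg.inv(t); im=cv2.imread("pics/w7.png"); g=cv2.cvtColor(im,cv2.COLOR_BGR2GRAY)
print(g[127,288:348]);print(g[98:155,318]); print(g[118,300:340])
zt=t[2,3]-.0072
f=lambda uv,z:(ti@np.r_[ray(p,T,uv,z),1])
for r in(110,150,180,230): 
    w=np.where(g[r]>(155 if r<240 else 150))[0]; w=w[(w>205)&(w<430)]; print(r,w[0],w[-1],f((w[0],r),zt)[:2],f((w[-1],r),zt)[:2])
print("hole",f((318,127),zt)[:2]); print("far edge",f((318,94.5),zt))
u=np.r_[np.cos(np.radians(101.45)),np.sin(np.radians(101.45)),0];C=np.r_[.564,.0393,0]
for s in(.056,-.056):
    X=C+s*u; print("dowel tool",ti@np.r_[X[:2],.058,1],"px tip",proj(p,T,np.r_[X[:2],.058]),"px base",proj(p,T,np.r_[X[:2],.04]))
cv2.imwrite("pics/w7c.png",cv2.resize(im[90:160,270:370],(800,560),interpolation=cv2.INTER_CUBIC))
E
```

```text
[221 223 222 222 221 217 203 176 163 154 126 111 139 173 179 183 179 177
 180 178 173 156 120 100  95  97  89  92  93 100 109 112 110 102  90  87
  91  93  96  98 104 133 168 182 181 181 163 119 105 130 150 155 161 181
 191 195 194 192 192 195]
[193 192 193 192 191 192 185 159 122 106 111 130 143 153 159 160 162 164
 165 157 151 148 146 147 149 149 147 145 135 109  87  79  76  79  86  98
 106 109 111 110 110 111 111 110 113 117 138 153 157 157 168 193 211 214
 211 203 196]
[134 133 151 172 180 182 178 180 170 151 141 137 145 146 140 130 147 150
 151 150 153 154 153 149 143 139 133 134 137 150 173 179 171 139 123 125
 131 141 166 186]
110 214 419 [ 0.0639 -0.0423] [0.0639 0.0414]
150 217 417 [ 0.0476 -0.0424] [0.0476 0.0418]
180 220 414 [ 0.0347 -0.042 ] [0.0347 0.0414]
230 223 411 [ 0.0118 -0.0424] [0.0118 0.0418]
hole [0.0571 0.0001]
far edge [0.07   0.0001 0.0072 1.    ]
dowel tool [0.0569 0.001  0.0808 1.    ] px tip [319.1179 118.7136] px base [319.0114 117.3796]
dowel tool [-0.0551  0.0012  0.0808  1.    ] px tip [319.3008 283.1277] px base [319.1943 271.1834]
```

View pics/w7c.png

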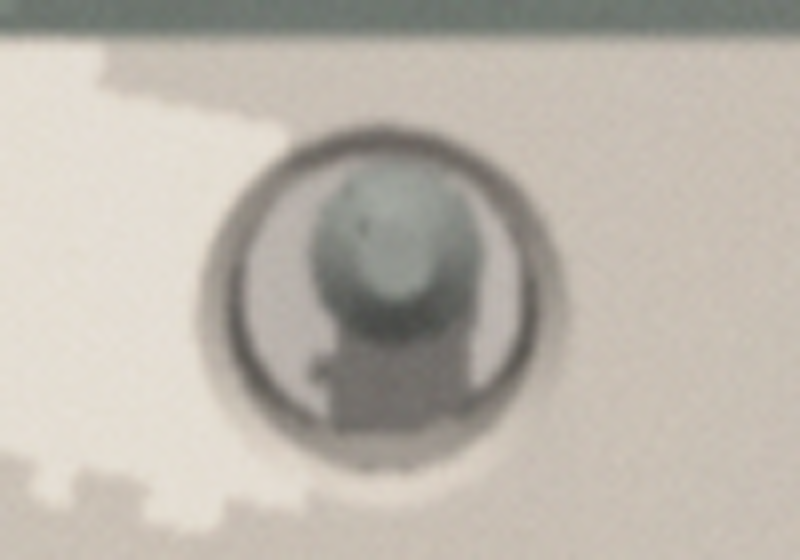

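Careful with the scale: shifts go in shares of 500 mm and turns go in shares of 2 pi rad. That gives: 0.047 m / 0.5 = 0.094, 0.03 m / 0.5 = 0.06.

Emit:
{"fn": "hand_motion", "kwargs": {
  "segments": {"plan": [[0,0,0.0024,0.06,0,0,0],[0,0,0.0024,0.094,0,0,0],[0,0,0.0024,0.094,0,0,0],[0,0,0.0024,0.094,0,0,0],[0,0,0.0024,0.094,0,0,0]]}
}}

```text
t: 13.22
tool_pos: [0.5656, 0.0392, 0.0935]
tool_rot: [1.989, 2.43, 0.001]
contact_force: [0.8, -0.4, -2.6]
opening: 0.0204
grip_force: 80.2
```

```bash
python3 brass.py w8|tail -4; python3 - <<'E'
from h import *
p,T=cam("wrist"); t=tool(); ti=np.linalg.inv(t); im=cv2.imread("pics/w8.png")
u=np.r_[np.cos(np.radians(101.45)),np.sin(np.radians(101.45)),0];X=np.r_[.564,.0393,0]+.056*u
print("dowel",ti@np.r_[X[:2],.058,1],proj(p,T,np.r_[X[:2],.058]),"hole top px",proj(p,T,(t@[.0562,-.0001,.0072,1])[:3]))
cv2.imwrite("pics/w8c.png",cv2.resize(im[90:160,270:370],(800,560),interpolation=cv2.INTER_CUBIC))
E
```

```text
[[-0.1979  0.9802  0.0028  0.5661]
 [ 0.9802  0.1979 -0.0002  0.0393]
 [-0.0008  0.0027 -1.      0.0941]
 [ 0.      0.      0.      1.    ]]
dowel [ 0.0564 -0.0022  0.036   1.    ] [313.2381 124.2493] hole top px [317.4232 129.2056]
```

View pics/w8c.png

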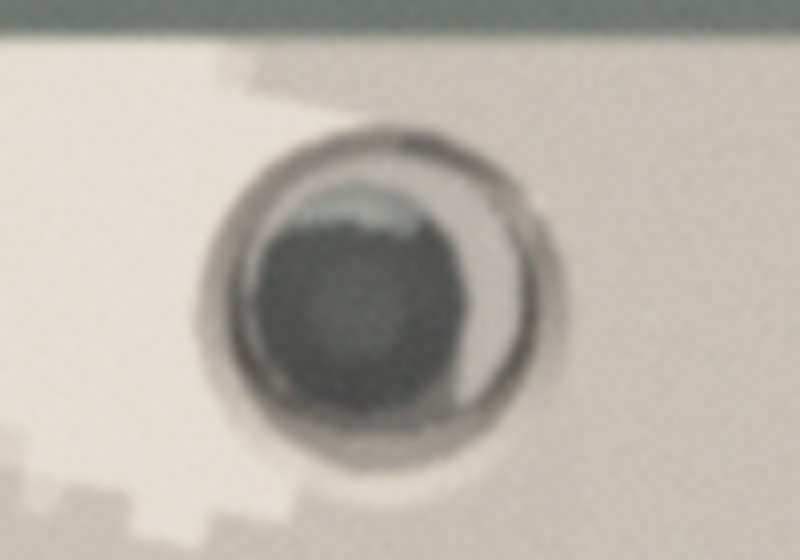

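The hole is centred at crop (384,310) and the dowel tip sits left of it at (358,305), so the arm was probably still settling. From here I'll measure numerically after it settles.

Emit:
{"fn": "hand_motion", "kwargs": {
  "segments": {"plan": [[0,0,0,0,0,0,0],[0,0,0,0,0,0,0],[0,0,0,0,0,0,0]]},
  "lines": "1,2"
}}

```text
t: 13.52
tool_pos: [0.5656, 0.0398, 0.0934]
```

```bash
cat > dow.py <<'E'
from h import *
p,T=cam("wrist"); t=tool(); ti=np.linalg.inv(t); im=ctrl.get_image("wrist")[...,::-1]; g=cv2.cvtColor(im.copy(),cv2.COLOR_BGR2GRAY)
c=cv2.resize(g[90:160,270:370],(800,560),interpolation=cv2.INTER_CUBIC)
yy,xx=np.mgrid[:560,:800]; ins=np.hypot(xx-384,yy-305)<138
for th in(85,95,105):
    m=cv2.morphologyEx(((c<th)&ins).astype(np.uint8),cv2.MORPH_OPEN,np.ones((45,45)))
    for b in blobs(m,2000):
        (q,rad)=cv2.minEnclosingCircle(np.argwhere(b[3])[:,::-1].astype(np.float32)); uv=(b[0]+.5)/8-.5+[270,90]
        print(th,b[1:3],b[0],q,rad,"tool",(ti@np.r_[ray(p,T,uv,.058),1])[:3])
print(t[:3,3],c[305,150:620:12]); print(c[60:560:12,384])
E
python3 dow.py
```

```text
85 (np.int32(2530), array([324, 370,  54,  47], dtype=int32)) [350.5    392.9281] (350.5, 392.0) 34.44207763671875 tool [ 0.0494 -0.0021  0.0353]
95 (np.int32(27011), array([253, 241, 198, 180], dtype=int32)) [352.6087 329.0365] (356.536376953125, 321.2503662109375) 107.99649810791016 tool [ 0.0533 -0.002   0.0353]
105 (np.int32(32810), array([251, 236, 203, 190], dtype=int32)) [354.4538 326.9908] (356.25634765625, 320.19708251953125) 109.72631072998047 tool [ 0.0535 -0.0018  0.0353]
[0.5656 0.0398 0.0934] [224 223 222 221 190 166 143  99  97  85  82  79  85  88  95  93  95  89
  93  95  95  87  81  84  82  86 133 176 182 181 178 128 105 149 155 176
 195 192 194 193]
[195 193 194 195 192 173 134 130 158 177 180 171 146 137 118  94  83  85
  90  90  96  92  94  94  90  83  77  76  77  81  97 129 154 157 169 204
 215 208 196 191 190 192]
```

Scaled: 0.003 m / 0.5 = 0.006, -0.0018 m / 0.5 = -0.0036.

Emit:
{"fn": "hand_motion", "kwargs": {
  "segments": {"plan": [[0,-0.0036,-0.0034,0.006,0,0,0],[0,-0.0036,-0.0034,0.006,0,0,0],[0,-0.0036,-0.0034,0.006,0,0,0],[0,-0.0036,-0.0034,0.006,0,0,0]]}
}}

```text
t: 13.9
tool_pos: [0.5635, 0.0378, 0.0891]
tool_rot: [-1.988, -2.432, 0.0]
contact_force: [1.1, -0.1, -2.4]
opening: 0.0202
grip_force: 80.2
```

```bash
cat >> dow.py <<'E'
print("want",(np.array([proj(p,T,(t@[.0562,-.0001,z,1])[:3]) for z in(.0072,.0272,t[2,3]-.058)])-[270,90])*8+4)
for r in range(160,470,15): print(r,*(c[r,210:570:12]//10))
E
python3 dow.py
```

```text
85 (np.int32(2610), array([365, 351,  58,  45], dtype=int32)) [393.5 373. ] (393.5, 373.0) 36.003570556640625 tool [0.0511 0.0005 0.0311]
95 (np.int32(25962), array([295, 199, 200, 203], dtype=int32)) [386.3137 311.5782] (395.8580627441406, 296.0775451660156) 110.53528594970703 tool [0.0547 0.0001 0.0311]
105 (np.int32(35506), array([293, 195, 205, 215], dtype=int32)) [394.0473 302.2285] (393.0, 298.5) 114.94464874267578 tool [0.0553 0.0006 0.0311]
[0.5635 0.0378 0.0891] [222 223 222 221 191 165 145 103 146 180 175 151  90  80  80  79  83  88
  93  95  94  93  95  94  89  81  82  81  81  95 150 129 105 149 157 175
 193 193 194 195]
[193 193 193 200 202 178 123 126 154 163 136 106  87  88  87  89  92  93
  90  93  95  95  94  92  86  76  76  75  82 100 113 128 155 158 167 206
 214 208 194 192 192 194]
want [[383.363  317.6468]
 [383.2615 291.1765]
 [383.2442 286.6842]]
160 22 22 22 22 22 20 16 13 13 13 14 15 16 16 16 16 16 15 15 14 13 13 13 16 18
[... 992 characters left out ...]
7
355 18 16 12 9 14 17 17 16 12 8 8 7 7 7 7 8 7 7 7 8 7 7 8 9 14 12 9 14 17 17
370 19 17 15 10 9 11 12 14 13 9 8 7 7 7 7 7 7 7 7 7 7 8 9 10 11 9 12 16 17 17
385 20 18 18 13 10 9 10 11 11 10 9 8 7 7 7 7 7 7 7 8 8 9 10 10 10 12 15 18 18 18
400 21 20 19 17 13 11 10 10 11 11 11 10 10 9 9 8 8 9 9 9 10 11 11 11 12 14 18 18 18 19
415 22 21 19 19 17 13 13 12 11 10 11 11 11 10 10 10 10 11 11 11 11 12 13 13 15 18 19 19 19 19
430 22 22 21 20 20 18 16 14 14 13 13 12 12 12 12 12 12 12 13 14 14 14 14 16 19 19 19 19 19 19
445 22 22 22 21 20 20 20 18 16 15 15 15 15 15 15 15 15 15 15 15 14 16 18 19 19 19 19 19 19 19
460 22 22 22 22 21 21 20 20 19 18 17 15 15 15 15 15 15 16 16 17 18 20 20 20 19 19 19 19 19 19
```

Scaled: 0.009 m / 0.5 = 0.018, 0.0007 m / 0.5 = 0.0014.

Emit:
{"fn": "hand_motion", "kwargs": {
  "segments": {"plan": [[0,-0.0008,0.0014,0,0,0,0],[0,-0.0008,0.0014,0.006,0,0,0],[0,-0.0008,0.0014,0.012,0,0,0],[0,-0.0008,0.0014,0.018,0,0,0],[0,-0.0008,0.0014,0.018,0,0,0]]}
}}

```text
t: 14.37
tool_pos: [0.5637, 0.0376, 0.0792]
tool_rot: [-1.988, -2.431, 0.002]
contact_force: [-0.7, -0.9, -3.6]
opening: 0.0203
grip_force: 80.2
```

```bash
python3 dow.py | tail -25 | cut -c1-110
```

```text
 215 209 195 193 193 193]
want [[383.3536 317.6473]
 [383.2531 291.1771]
 [383.2809 298.4824]]
160 22 22 22 22 22 19 17 13 13 13 14 15 15 16 16 16 16 15 15 14 13 13 14 16 19 19 19 19 19 19
175 22 22 22 21 18 14 13 13 15 16 17 17 15 14 13 12 13 14 15 16 16 15 14 14 16 19 21 21 20 19
190 22 22 21 17 14 13 15 16 17 17 15 11 10 9 9 9 9 9 9 10 12 16 16 15 15 15 18 22 22 21
205 22 21 18 14 13 14 17 17 17 13 9 9 9 9 9 9 9 9 9 9 9 12 16 16 14 15 16 19 21 20
220 22 18 15 13 14 17 17 16 12 8 8 9 10 10 10 9 9 9 9 8 9 9 11 15 16 15 15 16 19 19
235 20 15 14 12 14 17 16 12 8 8 8 9 10 9 9 9 9 9 9 9 9 8 9 10 14 14 14 16 16 18
250 18 15 14 10 12 12 11 8 8 8 9 10 9 9 10 10 10 9 9 9 9 9 8 8 10 13 12 16 14 16
265 16 14 12 10 11 11 9 8 8 8 10 10 10 11 11 11 11 11 10 9 9 8 8 8 8 10 10 14 14 15
280 16 14 10 10 11 10 9 7 8 8 9 10 11 11 11 11 11 11 10 9 8 8 8 8 8 9 9 11 14 15
295 16 14 9 10 11 10 8 8 8 8 8 10 11 11 12 11 11 10 9 9 8 8 8 8 8 9 9 10 14 15
310 16 14 9 
[... 197 characters left out ...]
 8 8 8 7 8 9 8 12 16 16
355 18 16 12 8 9 11 10 8 7 7 8 7 7 8 8 8 9 8 8 7 7 7 8 8 8 9 9 14 17 17
370 19 18 15 10 9 10 10 9 8 7 7 7 7 8 7 7 7 7 7 7 7 8 8 8 8 9 12 16 17 18
385 20 18 18 13 11 10 10 11 10 8 7 7 7 7 7 7 7 7 7 7 7 8 9 9 10 11 15 18 18 19
400 21 20 19 16 13 12 11 10 10 10 9 8 8 7 7 7 7 8 7 8 8 9 10 11 12 15 18 18 18 19
415 22 21 20 19 17 14 13 12 11 10 10 10 10 9 8 8 8 8 9 10 11 12 13 13 15 18 19 19 19 19
430 22 22 21 20 20 18 15 14 13 13 12 11 12 12 12 11 12 12 12 14 14 14 14 16 18 19 19 19 19 19
445 22 22 22 21 20 21 20 18 16 15 15 15 15 15 15 15 15 15 15 15 15 16 18 19 20 19 19 19 19 19
460 22 22 22 22 21 21 21 21 20 19 17 16 15 16 15 16 16 16 16 17 18 20 20 20 19 19 19 19 19 19
```

Scaled: 0.011 m / 0.5 = 0.022, 0.009 m / 0.5 = 0.018.

Emit:
{"fn": "hand_motion", "kwargs": {
  "segments": {"plan": [[0,0,0,0.006,0,0,0],[0,0,0,0.012,0,0,0],[0,0,0,0.018,0,0,0],[0,0,0,0.022,0,0,0],[0,0,0,0.022,0,0,0],[0,0,0,0.022,0,0,0]]}
}}

```text
t: 14.92
tool_pos: [0.5648, 0.0375, 0.0704]
tool_rot: [1.988, 2.432, 0.0]
contact_force: [-3.7, 0.4, 6.4]
opening: 0.0203
grip_force: 81.4
```

Scaled: 0.004 m / 0.5 = 0.008, 0.002 m / 0.5 = 0.004.

Emit:
{"fn": "hand_motion", "kwargs": {
  "segments": {"plan": [[0,0,0,0.004,0,0,0],[0,0,0,0.008,0,0,0],[0,0,0,0.008,0,0,0],[0,0,0,0.008,0,0,0]]}
}}

```text
t: 15.25
tool_pos: [0.565, 0.0375, 0.0673]
tool_rot: [1.988, 2.432, 0.0]
contact_force: [-5.0, -0.3, 10.4]
opening: 0.0207
grip_force: 82.0
```

Scaled: 0.002 m / 0.5 = 0.004.

Emit:
{"fn": "hand_motion", "kwargs": {
  "segments": {"plan": [[0,0,0,0.004,0,0,0],[0,0,0,0.004,0,0,0],[0,0,0,0.004,0,0,0]]}
}}

```text
t: 15.5
tool_pos: [0.565, 0.0375, 0.0672]
tool_rot: [-1.988, -2.432, 0.001]
contact_force: [-11.2, -0.4, 19.8]
opening: 0.0204
grip_force: 83.4
```

Scaled: -0.001 m / 0.5 = -0.002.

Emit:
{"fn": "hand_motion", "kwargs": {
  "segments": {"plan": [[0,0,-0.002,0,0,0,0],[0,0,-0.002,0.002,0,0,0],[0,0,-0.002,0.002,0,0,0],[0,0,-0.002,0.002,0,0,0]]}
}}

```text
t: 15.83
tool_pos: [0.5649, 0.0375, 0.0672]
tool_rot: [1.987, 2.431, 0.002]
contact_force: [-10.3, 1.4, 21.9]
opening: 0.0204
grip_force: 83.8
```

```bash
python3 - <<'E'
from h import *
new=ctrl.get_image("wrist")[...,::-1].copy(); cv2.imwrite("pics/w9.png",new)
for n in("w6","w7","w8","w9"):
    im=cv2.imread(f"pics/{n}.png").astype(int); g=im.sum(2)/3; sat=im.max(2)-im.min(2)
    e=np.abs(np.diff(g[:,:],axis=1))
    out=[]
    for r in(105,120,150,180,215,235):
        L=205+np.argmax(e[r,205:235]); Rr=400+np.argmax(e[r,400:430]); out.append((L,Rr,Rr-L))
    d=np.abs(np.diff(g[80:110,290:350].mean(1))); print(n,out,"far row",80+np.argmax(d))
p,T=cam("scene"); o=ctrl.get_obs(); print(o["tool_pos"],o["contact_force"],o["wrist_torque"])
E
```

```text
w6 [(np.int64(215), np.int64(400), np.int64(185)), (np.int64(232), np.int64(403), np.int64(171)), (np.int64(208), np.int64(426), np.int64(218)), (np.int64(215), np.int64(421), np.int64(206)), (np.int64(227), np.int64(412), np.int64(185)), (np.int64(231), np.int64(408), np.int64(177))] far row 98
w7 [(np.int64(214), np.int64(420), np.int64(206)), (np.int64(215), np.int64(419), np.int64(204)), (np.int64(217), np.int64(417), np.int64(200)), (np.int64(219), np.int64(414), np.int64(195)), (np.int64(222), np.int64(412), np.int64(190)), (np.int64(223), np.int64(410), np.int64(187))] far row 94
w8 [(np.int64(214), np.int64(420), np.int64(206)), (np.int64(215), np.int64(419), np.int64(204)), (np.int64(217), np.int64(417), np.int64(200)), (np.int64(219), np.int64(414), np.int64(195)), (np.int64(222), np.int64(412), np.int64(190)), (np.int64(223), np.int64(410), np.int64(187))] far row 94
w9 [(np.int64(214), np.int64(420), np.int64(206)), (np.int64(215), np.int64(419), np.int64(204)), (np.int64(217), np.int64(416), np.int64(199)), (np.int64(219), np.int64(414), np.int64(195)), (np.int64(222), np.int64(411), np.int64(189)), (np.int64(223), np.int64(410), np.int64(187))] far row 94
[0.565  0.0375 0.0672] [-9.8871  1.5755 22.376 ] [ 0.1431  1.8174 -0.0316]
```

The plate hasn't shifted in the grip, is level, and sits at the shut height against a solid stop with about 22 N of push. Handing in.

```bash
python3 -c "
from station import ctrl
print(ctrl.finish_job())"
```

```text
the job is handed in; nothing more can be done
None
```

The job is handed in at about 16 s: both inserts are in their bores, and the white half is on its dowels, held shut with about 22 N. I have no verdict back. I viewed 12 pictures, two over the limit of 10.

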